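# Put the countertop water filter back in service

### The arm

A 7-joint arm with a two-finger parallel gripper is mounted at the origin on a cart in front of the work surface, level with it; the furniture and walls round the work are solid. World frame = base frame: x ahead of the robot, y to its left, z up, the work surface at z = 0. Lengths are in m, angles in rad, forces in N, time in s.
With the tool pointing down it reaches from about 0.425 to 0.8 m from the base axis. Payload 8.3 kg.
Tool frame: the origin (TCP) lies at the very end of the fingers, on their centre line; the grasp point (between the pads) lies 19 mm behind it; z points along the fingers, y is the line along which they close (so a half turn about z gives the same grasp; the last joint's range is limited). The gripper opens to 85 mm and grips with 20 to 120 N. Pads are 22 mm wide; open, the fingers measure 114 mm over their backs; the gripper's body (76 mm by 85 mm) begins 54 mm behind the grasp point. The pads swing forward as they close: fully open they stand 13 mm farther back than shut.
Start: joints at [1.151, 0.383, 0.016, 1.37, -0.006, 1.388, -0.046], TCP at [0.218, -0.586, 0.231] pointing down, gripper open.
Joint ranges: [-2.95, 2.95], [-0.25, 2.06], [-1.52, 1.56], [0.18, 2.33], [-1.44, 4.58], [0.02, 2.06], [-3.01, 3.01]. Speed limits (rad/s): [2.39, 2.39, 3.01, 3.01, 3.14, 3.14, 3.14].

### API

Orientations are given as a unit quaternion [w, x, y, z].
In Python, from station import env, vision, nets gives the robot as it stands. The module is installed in compiled form; this text tells all that it offers.
- The arm moves only by the tool carry_out, never from a script. Its arguments are lists of equal length, an entry for each row: "jaw": the finger opening in mm, from 0 to 85.4; "dp": the shift along the tool's x, y, z in mm, a list of three; "dr": the turn, a rotation vector about the tool's x, y, z in degrees, a list of three. A call has exactly 10 rows; each row shifts and turns the commanded pose from where the row before left it, along the tool's axes as they then stand; what a row does not reach is not made up. A row lasts 1/8 s, in which the tool goes at most 62.5 mm and 10.7 degrees, less where a joint would pass 70% of its speed; a pose out of reach is approached as far as the arm can. A call with a gripper value outside its range is refused whole. The fingers move at their own pace and stop on an object; the grip force is fixed at half the most. Time passes only in rows, so rows that do not move let the fingers close, or fill a call up. It gives the time, the measured TCP pose, the force, the opening and the grip force at its end, in the units of the state.
- env.get_obs(): the state, without advancing time (a new reading comes with each control period).
- vision.get_image(name): name is "scene" or "top" or "wrist"; returns a dict with "img" (400x640x3 uint8, red, green, blue), "range_z" (400x640 float32, m along the optical axis (not along the pixel's ray), 0 where there is no reading), "fx", "fy", "cx", "cy" (pixels), "distortion" ([k1, k2, p1, p2, k3] as OpenCV has them; the pictures are not rectified), "R" (3x3) and "t" (3): a world point X has camera coordinates R X + t. Camera axes: x right, y down, z forward; pixel columns grow to the right and rows downward; lengths in m; the calibration is good to about 2 mm. A picture is of the moment at which its call begins.
- env.sign_off(): hands the job in; it is judged then, once.
Trained networks look in a picture, given as the dict that the camera call returned (one of the last four; its "shot" number tells which), for a name from the list of things; names that differ only in an ending like _2 or _b are one class to them, and where a whole thing is asked for, a point or a joint stands for the part that bears it (a point fixed in the world has none). Each returns a list of dicts, best first, with "score" (0 to 1); they miss things now and then, are a little off and sometimes report something else, mostly with a low value. They report only what shows in the picture. A call takes as long as a camera call. They do not tell look-alikes from the thing itself.
- nets.regions_of(label, picture): "mask" (400x640 bool, what is visible of it) and "box" ([left, top, width, height] in pixels, round what is visible of it).
The state is a dict: "time_s": time; "joints": joint angles; "dq": joint speeds; "joint_efforts": joint torques, N m; "tool_pos": TCP position; "orientation": TCP orientation; "force": force on the tool from outside, world axes, zero at the start; "moment": the same for the moment, N m; "width": finger opening in m; "grasp_force": force on a finger pad.
Only numpy, scipy, OpenCV 4.12 (cv2) and the standard library are available. Lean on these libraries where they do the work, as an engineer would, in place of code of your own. Each camera call takes 0.05 s, during which the arm holds its last target. There are 200 camera calls.

### The job

The cartridge of the countertop water filter has just been changed. On its sloping panel, turn the supply valve's wing handle (left) counter-clockwise until it clicks past its detent into the open position; then pull the round vent knob (right) all the way out to let the trapped air escape, and push it fully home again. Leave the glass standing under the vent spout and do not knock the other things about.

Things in the scene. Friction and masses are not known exactly. Their poses are not given: they have to be found in the camera images.
- filter: Fixed water filter: foot 135x275 mm, two white cups, grey head 284 mm wide, 211 mm high. Origin under the foot's middle; x to its back, y to its left seen from the front, z up. The head's front panel slopes: outward normal (-0.574,0,0.819), centre line at x -37.5, z 188 mm. On it: supply valve at y +70, vent knob at y -70 mm; between them a gauge 45 mm across, 12 mm proud.
- supply (a joint): Supply handle angle, rad, counter-clockwise looking at the panel: 0 = shut stop (pointer right, at the dot), 1.4 = open stop (pointer up the panel, at the dash). A sprung detent resists with about 0.12 N m from 0.66 to 0.93, then pushes the handle on to 1.15 or more: past the click and open from 1.1 to 1.4.
- supply_grip (a point): Grip point on the supply valve's axis, 30 mm out from the panel. Black wing handle: 46 mm long, 13 mm between its flats, from 9.5 to 35.5 mm off the panel; round base under it 33 mm across, up to 10.5 mm. Axes turn with the handle: x along it to its pointer end, y across the flats, z outward along the valve axis (35 degrees from vertical).
- vent (a joint): Vent knob travel, m: 0 = fully home, 0.0145 = all the way out. Held by a notch at each end; about 6 N to move it from one to the other (half way it springs to the nearer one).
- vent_grip (a point): Grip point on the vent knob's axis, 30 mm out from the panel when home; moves with the knob. Black round knob, 25 mm across at the waist, 32 mm at its outer end, from 15 to 39 mm off the panel when home; under it a collar 24 mm across, 8 mm high. z outward along the pull (35 degrees from vertical), x up the panel, y left.
- tumbler: Clear glass tumbler, 81 mm across, 91 mm high, standing loose on the worktop under the vent spout in front of the filter. Origin at the centre of its underside, z up.
- cartridge: Spent white pleated filter cartridge, 60 mm across, 130 mm high, standing loose in front of the filter at the left. Origin at the centre of its underside. Bystander.
- dropper_amber: Small amber dropper bottle, 33 mm across, 102 mm high, standing loose in front of the filter near the middle. Origin at the centre of its underside. Bystander.
- mug_white: Pale stoneware mug, 116 x 85 x 93 mm, on the worktop far left. Origin at the centre of its underside. Bystander.
- tape_roll: Roll of tape, 96 mm across, 25 mm high, lying on the worktop at the right. Origin at the centre of its underside. Bystander.
Not all that is in view belongs to the job. What is shaped like the tumbler but blue or green is not meant.

How it is judged:
On the way, in this order (a step that is already met when the one before it is completed fails the run):
1. the supply handle is turned past its click into the open position (value of joint supply above 1.1 rad), for 0.2 s.
2. the vent knob is pulled all the way out with the supply open (value of joint vent above 0.0125 m and value of joint supply above 1.1 rad), for 0.2 s.
At the end, for the whole second after the job is handed in: The supply handle rests past its click in the open position (1.1 rad or more), the vent knob is home to within 2 mm, and the tumbler stands upright within 20 mm of where it stood (value of joint supply above 1.1 rad and value of joint vent below 0.002 m and angle between tumbler's own z axis and vertical below 0.1 rad and distance of tumbler from where it was at the start of the episode below 0.02 m and linear speed of tumbler below 0.02 m/s); the robot touches nothing.
It fails at once if the vent is pulled while the supply is still shut (value of joint vent above 0.006 m and value of joint supply below 0.9 rad).
It fails at once if the tumbler is knocked over (angle between tumbler's own z axis and vertical above 0.5 rad).
It fails at once if a bystander is knocked about (moved more than 30 mm) (distance of any of cartridge, dropper_amber, mug_white, tape_roll from where it was at the start of the episode above 0.03 m).
It also fails if it takes over 45 s, if anything falls off the work surface, if the arm or the gripper's body presses on something with over 40 N, if the wrist force passes 120 N, or if a joint passes its speed limit or range.

## Working session

There is one attempt and no reset: what is moved stays moved. The work goes in short steps, Python scripts to look and compute and a tool call to move; the robot and the scene stay as the last step left them, time stands still between calls to the robot, and variables do not carry over. Pictures are saved under pics/ and viewed, at most 10 in all, crops included, and the job is handed in when it is done.

Besides the shell and the picture viewer there is one more tool, called after "Call:" by a JSON object that holds its "name" and its "arguments". carry_out: Moves the arm, as the interface text tells. Its arguments: {"type":"object","properties":{"jaw":{"type":"array","items":{"type":"number"}},"dp":{"type":"array","items":{"type":"array","items":{"type":"number"}}},"dr":{"type":"array","items":{"type":"array","items":{"type":"number"}}}},"required":["jaw","dp","dr"]}

```bash
mkdir -p pics
cat > h.py <<'E'
import numpy as np, cv2
from station import env, vision, nets
from scipy.spatial.transform import Rotation as Ro
def world(p,mask=None):
    z=p["range_z"]; v,u=np.nonzero((z>0)&(mask if mask is not None else True))
    K=np.array([[p["fx"],0,p["cx"]],[0,p["fy"],p["cy"]],[0,0,1.]])
    n=cv2.undistortPoints(np.stack([u,v],1).astype(np.float64)[:,None],K,np.array(p["distortion"]))[:,0]
    d=z[v,u]; X=np.c_[n*d[:,None],d]
    return (X-p["t"])@np.array(p["R"]),u,v
def tool():
    o=env.get_obs(); q=o["orientation"]
    return np.array(o["tool_pos"]),Ro.from_quat([q[1],q[2],q[3],q[0]]).as_matrix(),o
def save(p,n): cv2.imwrite("pics/"+n,p["img"][:,:,::-1])
E
python3 - <<'E'
from h import *
for c in["scene","top"]:
    p=vision.get_image(c); save(p,c+"0.png"); np.save(c+"0.npy",p,allow_pickle=True)
    for l in["filter","supply","vent","tumbler","cartridge","dropper_amber","mug_white","tape_roll"]:
        for r in nets.regions_of(l,p)[:3]:
            X,u,v=world(p,r["mask"])
            if len(X): print(c,l,round(r["score"],2),r["box"],np.median(X,0).round(3),np.percentile(X,2,0).round(3),np.percentile(X,98,0).round(3))
print(tool())
E
```

```text
scene filter 0.44 [233.8, 294.9, 58.1, 56.6] [0.37  0.308 0.054] [0.346 0.247 0.007] [0.422 0.351 0.094]
scene supply 0.65 [293.1, 161.9, 19.3, 18.8] [0.566 0.043 0.211] [0.559 0.022 0.187] [0.589 0.062 0.222]
scene vent 0.66 [294.9, 162.1, 15.7, 18.0] [0.566 0.042 0.213] [0.559 0.023 0.187] [0.575 0.062 0.223]
scene tumbler 0.88 [396.8, 208.8, 35.8, 40.7] [ 0.35  -0.144  0.06 ] [ 0.315 -0.19   0.012] [ 0.391 -0.112  0.091]
scene tumbler 0.7 [350.8, 231.8, 31.4, 52.9] [0.364 0.014 0.057] [ 0.326 -0.025  0.004] [0.403 0.052 0.092]
scene tumbler 0.67 [345.9, 199.6, 31.1, 38.2] [ 0.468 -0.075  0.061] [ 0.432 -0.117  0.013] [ 0.508 -0.04   0.092]
scene cartridge 0.88 [296.2, 213.5, 27.6, 54.5] [0.47  0.099 0.087] [0.457 0.061 0.001] [0.509 0.117 0.131]
scene dropper_amber 0.56 [326.6, 215.0, 12.3, 28.6] [0.491 0.011 0.053] [ 0.482 -0.006  0.006] [0.508 0.02  0.098]
scene dropper_amber 0.55 [294.3, 163.1, 13.6, 18.9] [0.567 0.043 0.211] [0.559 0.023 0.187] [0.59  0.062 0.223]
scene mug_white 0.67 [235.2, 295.3, 59.0, 57.7] [0.369 0.308 0.054] [0.346 0.247 0.007] [0.422 0.351 0.094]
scene 
[... 1480 characters left out ...]
6,  0.38335444,  0.016374  ,  1.37009729, -0.0063029 ,
        1.38827242, -0.04649949]), 'dq': array([ 2.42058943e-05, -9.30654307e-04,  1.78318982e-04, -5.20460379e-04,
       -2.70618223e-04,  1.22916394e-04,  4.45700281e-04]), 'joint_efforts': array([ 2.93987205e-04, -6.27331853e+01,  8.43129270e-01, -3.72081757e+01,
        1.65102503e-02,  2.77777253e-03, -1.16835804e-05]), 'tool_pos': array([ 0.21834268, -0.58557578,  0.2313088 ]), 'orientation': array([-4.79816865e-05,  9.84122532e-01,  1.77490391e-01,  2.69362292e-05]), 'force': array([-0.52356657, -0.26158539,  0.04168715]), 'moment': array([-0.03679183, -0.01623755, -0.01553148]), 'grasp_force': 0.0, 'width': 0.08505542675024547})
```

```bash
cat > fit.py <<'E'
from h import *
from scipy.optimize import least_squares
P={c:np.load(c+"0.npy",allow_pickle=True).item() for c in["scene","top"]}
def Rz(a): return Ro.from_euler("z",a).as_matrix()
n=np.array([-.574,0,.819]); up=np.array([.819,0,.574])
for c,p in P.items():
    X,u,v=world(p); a=np.radians(-16)
    # panel coords
    mid=(np.array([.569,.04])+np.array([.53,-.096]))/2
    o=np.r_[mid,0]-Rz(a)@(np.array([-.0375,0,0])+.03*n*[1,1,0])
    k=(X[:,2]>.12)&(abs(X[:,0]-.57)<.15)&(abs(X[:,1]+.03)<.2); X=X[k]
    f=np.ones(len(X),bool)
    for it in range(6):
        L=(X-o)@Rz(a); s=(L-[-.0375,0,.188])
        h=s@n; t=s@up
        f=(abs(h)<(.008 if it<2 else .005))&(abs(t)<.022)&(abs(L[:,1])<.125)
        m=X[f].mean(0); N=np.linalg.svd(X[f]-m,full_matrices=False)[2][2]; N*=np.sign(N[2])
        a=np.arctan2(-N[1],-N[0])
        o=o+Rz(a)@np.array([1,0,0])*(h[f].mean()/n[0])
    print(c,f.sum(),"yaw",np.degrees(a).round(2),"N",(Rz(-a)@N).round(3),"o",o.round(4))
    L=(X-o)@Rz(a); s=L-[-.0375,0,.188]; h=s@n;t=s@up;y=L[:,1]
    for nm,lo,hi,yc in[("sup",.025,.045,.07),("vent",.025,.05,-.07),("gauge",.007,.018,0)]:
        g=(h>lo)&(h<hi)&(abs(y-yc)<.04)&(abs(t)<.04)
        if g.sum()>3: print(nm,g.sum(),"y",np.percentile(y[g],[3,50,97]).round(4),"t",np.percentile(t[g],[3,50,97]).round(4),"h",np.percentile(h[g],[3,50,97]).round(4))
    g=(L[:,2]>.19); print("head y",np.percentile(y[g],[.5,99.5]).round(4),"x",np.percentile(L[g,0],[.5,99.5]).round(3),"top",np.median(L[g&(L[:,0]>0.02),2]).round(3))
a=P["scene"]["img"][130:310,220:470]; b=P["top"]["img"][95:275,240:450]
a=cv2.resize(a[:, :, ::-1],None,fx=3.2,fy=3.2,interpolation=2); b=cv2.resize(b[:,:,::-1],None,fx=3.2,fy=3.2,interpolation=2)
cv2.imwrite("pics/a.png",a);cv2.imwrite("pics/b.png",b)
E
python3 fit.py
```

```text
scene 999 yaw -13.49 N [-0.577  0.     0.817] o [ 0.5993 -0.0424  0.    ]
sup 97 y [0.0526 0.0743 0.0936] t [-0.0069  0.0029  0.0129] h [0.0273 0.0333 0.0365]
vent 110 y [-0.0777 -0.0642 -0.0517] t [-0.0106  0.0029  0.017 ] h [0.0321 0.0366 0.04  ]
gauge 198 y [-0.0138  0.0053  0.0249] t [-0.0154  0.0032  0.0223] h [0.0075 0.0094 0.0118]
head y [-0.1335  0.1459] x [-0.065  0.066] top 0.212
top 1038 yaw -13.56 N [-0.586 -0.     0.81 ] o [ 0.5967 -0.0418  0.    ]
sup 108 y [0.0491 0.0702 0.0903] t [-0.0044  0.0066  0.017 ] h [0.0256 0.0335 0.037 ]
vent 127 y [-0.0808 -0.0676 -0.0544] t [-0.0075  0.0064  0.0184] h [0.0323 0.0367 0.0404]
gauge 210 y [-0.0175  0.0022  0.0213] t [-0.0149  0.0051  0.0236] h [0.0073 0.0092 0.0124]
head y [-0.1379  0.1422] x [-0.061  0.081] top 0.211
```

View pics/a.png

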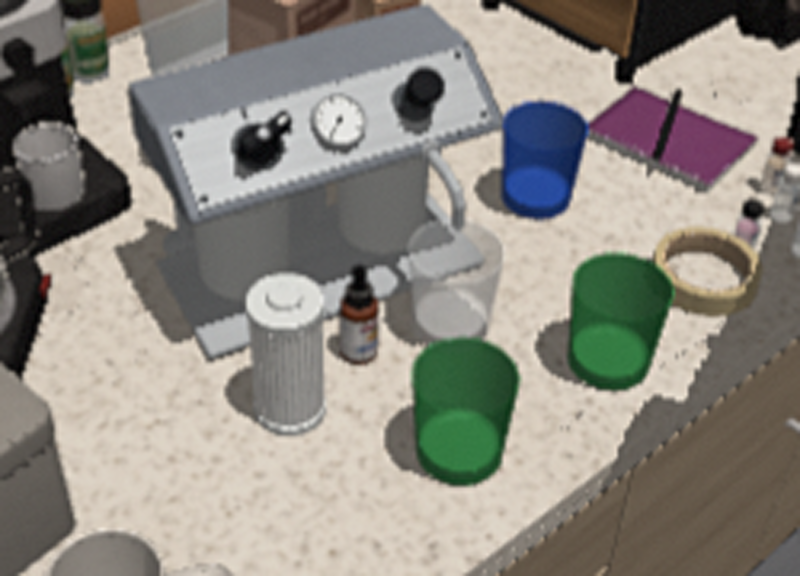

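View pics/b.png

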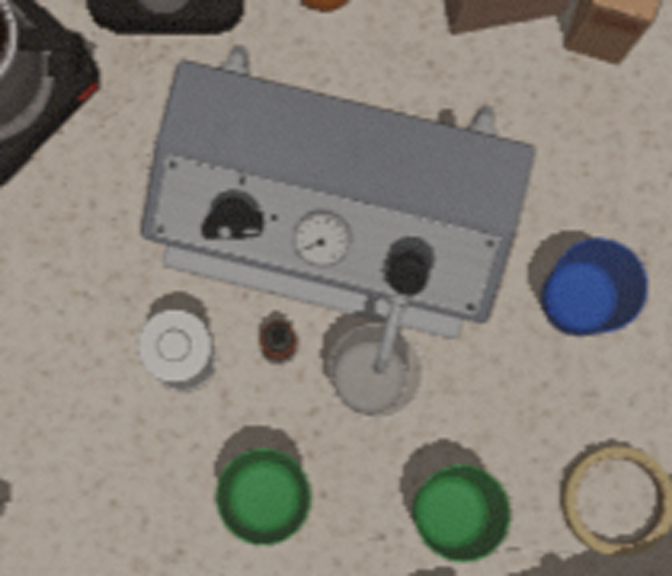

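The scene crop shows the clear tumbler at crop (455,280), standing under the spout. The green ones at (465,410) and (620,320) and the blue one at (545,160) are look-alikes. The supply wing handle is at (260,140) with its pointer right, and the vent knob is at (420,90). The gauge at (338,120) and the machine knob at far left (20,50) are not targets. The fit matches the given normal, the head width (280 vs 284 mm) and the height (211 mm).

```bash
cat > plan.py <<'E'
from h import *
import sys,json
A=np.radians(-13.5); RZ=Ro.from_euler("z",A).as_matrix()
n=RZ@[-.574,0,.819]; up=RZ@[.819,0,.574]; left=RZ@[0,1,0]
# measured centres on the panel plane, both cameras averaged
def c(y,t): 
    return np.mean([o+RZ@[-.0375,0,.188]+left*yy+up*tt for o,yy,tt in zip(([.5993,-.0424,0],[.5967,-.0418,0]),y,t)],0)
O=c((.0045,.002),(.003,.0045)); SUP=O+left*.07; VENT=O-left*.07
def pose(base,h,turn=0,y=0,t=0):  # turn: ccw handle angle (deg) looking at panel
    R=np.c_[left,up,-n]; return base+h*n+y*left+t*up, R@Ro.from_euler("z",-turn,degrees=True).as_matrix()
def rows(p1,R1,N,frac=1.):
    p0,R0,_=tool(); w=Ro.from_matrix(R0.T@R1).as_rotvec()*frac; print("total mm",np.linalg.norm(p1-p0)*1e3,"deg",np.degrees(np.linalg.norm(w)))
    R=R0; dr=np.degrees(w/N).round(1); out=[]
    for i in range(N):
        out.append(((R.T@((p1-p0)/N))*1e3).round(1).tolist()); R=R@Ro.from_rotvec(np.radians(dr)).as_matrix()
    print("dp",out,"\ndr",dr.tolist())
E
python3 - <<'E'
from plan import *
print(SUP,VENT); p,R=pose(SUP,.13); print(p)
rows(np.array([.44,-.28,.34]),R,10,.5)
E
```

```text
[0.58162239 0.03716333 0.1901525 ] [ 0.54894004 -0.09896846  0.1901525 ]
[0.50906415 0.05458302 0.2966225 ]
total mm 392.838774014393 deg 32.66805506244998
dp [[31.4, -20.9, -10.9], [32.6, -19.1, -10.9], [33.6, -17.2, -10.9], [34.5, -15.3, -10.8], [35.4, -13.4, -10.7], [36.1, -11.4, -10.5], [36.8, -9.4, -10.2], [37.3, -7.3, -9.8], [37.8, -5.3, -9.4], [38.1, -3.3, -8.9]] 
dr [-1.6, 0.9, -2.7]
```

Call:
{"name": "carry_out", "arguments": {"jaw": [40,40,40,40,40,40,40,40,40,40], "dp": [[31,-21,-11],[33,-19,-11],[34,-17,-11],[35,-15,-11],[35,-13,-11],[36,-11,-10],[37,-9,-10],[37,-7,-10],[38,-5,-9],[38,-3,-9]], "dr": [[-1.6,0.9,-2.7],[-1.6,0.9,-2.7],[-1.6,0.9,-2.7],[-1.6,0.9,-2.7],[-1.6,0.9,-2.7],[-1.6,0.9,-2.7],[-1.6,0.9,-2.7],[-1.6,0.9,-2.7],[-1.6,0.9,-2.7],[-1.6,0.9,-2.7]]}}

```text
time_s: 2.15
tool_pos: [0.4432, -0.28, 0.3411]
orientation: [0.123, 0.902, 0.4, 0.101]
force: [-0.4, 0.5, -0.3]
width: 0.0398
grasp_force: 0.0
```

Run:
```python
from plan import *
p,R,o=tool(); print(p,R.round(2),o["joints"].round(2),o["time_s"])
rows(*pose(SUP,.13),10)
```

```text
[ 0.4431716  -0.27999225  0.34110964] [[ 0.66  0.7   0.28]
 [ 0.75 -0.65 -0.14]
 [ 0.08  0.3  -0.95]] [ 0.85 -0.1  -0.3   1.72 -0.06  1.2  -0.18] 2.15
total mm 343.89176932723996 deg 32.490996552922915
dp [[29.0, -18.5, 1.4], [29.8, -17.1, 1.3], [30.5, -15.7, 1.3], [31.2, -14.3, 1.3], [31.9, -12.9, 1.3], [32.4, -11.4, 1.4], [32.9, -9.9, 1.6], [33.3, -8.4, 1.8], [33.6, -6.9, 2.1], [33.9, -5.3, 2.4]] 
dr [-1.6, 0.8, -2.7]
```

Call:
{"name": "carry_out", "arguments": {"jaw": [40,40,40,40,40,40,40,40,40,40], "dp": [[29,-18,1],[30,-17,1],[30,-16,1],[31,-14,1],[32,-13,1],[32,-11,1],[33,-10,2],[33,-8,2],[34,-7,2],[34,-5,2]], "dr": [[-1.6,0.8,-2.7],[-1.6,0.8,-2.7],[-1.6,0.8,-2.7],[-1.6,0.8,-2.7],[-1.6,0.8,-2.7],[-1.6,0.8,-2.7],[-1.6,0.8,-2.7],[-1.6,0.8,-2.7],[-1.6,0.8,-2.7],[-1.6,0.8,-2.7]]}}

```text
time_s: 3.4
tool_pos: [0.5267, 0.0385, 0.2993]
orientation: [0.229, 0.758, 0.583, 0.178]
force: [-0.2, -0.4, 0.1]
width: 0.0401
grasp_force: 0.0
```

Run:
```python
from plan import *
p,R,o=tool(); print(p,o["joints"].round(2))
im=vision.get_image("wrist"); cv2.imwrite("pics/w1.png",im["img"][:,:,::-1]); np.save("w1.npy",im,allow_pickle=True)
X,u,v=world(im); s=X-O; h=s@n;t=s@up;y=s@left
f=(abs(h)<.007)&(abs(t)<.025)&(abs(y)<.12); m=X[f].mean(0);N=np.linalg.svd(X[f]-m,full_matrices=False)[2][2];N*=np.sign(N[2])
print(f.sum(),"yaw",np.degrees(np.arctan2(-N[1],-N[0])),"tilt",np.degrees(np.arccos(N[2])),"h",np.median(h[f]),"y",y[f].min(),y[f].max())
for nm,lo,hi,yc in[("sup",.028,.045,.07),("base",.004,.02,.07),("vent",.025,.05,-.07),("gauge",.008,.018,0)]:
    g=(h>lo)&(h<hi)&(abs(y-yc)<.04)&(abs(t)<.04)
    if g.sum()>3: print(nm,g.sum(),"y",np.percentile(y[g],[2,50,98]).round(4),"t",np.percentile(t[g],[2,50,98]).round(4),"h",np.percentile(h[g],[3,50,97]).round(4))
rows(*pose(SUP,.05),10)
```

```text
[0.5266907  0.03847672 0.29928296] [ 0.07 -0.23 -0.35  2.01  0.28  0.86 -0.68]
7268 yaw -13.823243096281812 tilt 35.17457515806274 h 0.0004940414202821248 y -0.09352613155415103 0.11997518637762272
sup 938 y [0.0496 0.0713 0.0911] t [-0.0091  0.0013  0.0114] h [0.0306 0.0342 0.0359]
base 602 y [0.0579 0.0737 0.0909] t [-0.0169  0.0083  0.0174] h [0.0041 0.009  0.018 ]
vent 286 y [-0.0622 -0.0564 -0.0538] t [-0.0106  0.0028  0.0144] h [0.0264 0.0358 0.0386]
gauge 1625 y [-0.018   0.0023  0.0221] t [-0.0182  0.0009  0.0206] h [0.0084 0.0096 0.0113]
total mm 72.67059325839031 deg 1.5061282942370169
dp [[0.7, -1.6, 7.1], [0.7, -1.6, 7.1], [0.7, -1.6, 7.0], [0.7, -1.6, 7.0], [0.7, -1.6, 7.0], [0.7, -1.7, 7.0], [0.7, -1.7, 7.0], [0.7, -1.7, 7.0], [0.7, -1.7, 7.0], [0.7, -1.7, 7.0]] 
dr [-0.1, 0.0, -0.1]
```

View pics/w1.png

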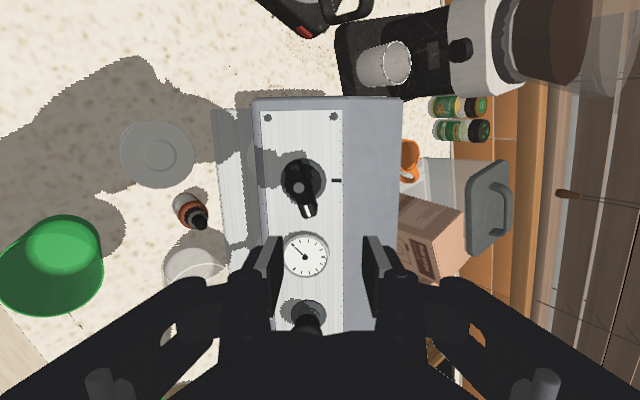

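The wrist view shows the handle at (303,187) with its pointer toward the gauge at (305,253), and the vent knob at (306,318). This agrees with the fit to about 1 mm.

Run:
```python
from plan import *
im=np.load("w1.npy",allow_pickle=True).item()
X,u,v=world(im); s=X-SUP; h=s@n;t=s@up;y=s@left
g=(h>.031)&(h<.038)&(abs(y)<.03)&(abs(t)<.025)
(cx,cy),(w,hh),a=cv2.minAreaRect(np.c_[-y[g],t[g]].astype(np.float32)*1000); print(cx,cy,w,hh,a)
P=np.c_[-y[g],t[g]]; d=np.linalg.svd(P-P.mean(0),full_matrices=False)[2][0]; print(P.mean(0),np.degrees(np.arctan2(d[1],d[0])))
```

```text
0.5055580139160156 1.0925712585449219 45.97342300415039 13.153858184814453 17.62900733947754
[-0.00069559  0.00119364] 17.94936908042522
```

Call:
{"name": "carry_out", "arguments": {"jaw": [40,40,40,40,40,40,40,40,40,40], "dp": [[1,-2,7],[1,-2,7],[1,-2,7],[1,-2,7],[1,-2,7],[1,-2,7],[1,-2,7],[0,-2,7],[0,-1,7],[0,0,7]], "dr": [[-0.1,0,-0.1],[-0.1,0,-0.1],[-0.1,0,-0.1],[-0.1,0,-0.1],[-0.1,0,-0.1],[-0.1,0,-0.1],[-0.1,0,-0.1],[-0.1,0,-0.1],[-0.1,0,-0.1],[-0.1,0,-0.1]]}}

```text
time_s: 4.7
tool_pos: [0.5529, 0.0361, 0.2311]
orientation: [0.237, 0.753, 0.587, 0.18]
force: [-0.2, 0.5, 0.1]
width: 0.04
grasp_force: 0.0
```

Run:
```python
from plan import *
p,R,o=tool(); s=p-SUP; print("y,t,h",s@left,s@up,s@n,o["joints"].round(2))
for tr in (0,10): rows(*pose(SUP,.014,tr),10)
```

```text
y,t,h -0.007776573848268571 0.000857014039637425 0.049410577277541716 [ 0.09 -0.13 -0.39  2.08  0.42  0.69 -0.81]
total mm 36.25722492222167 deg 0.9045772527381322
dp [[0.8, -0.1, 3.5], [0.8, -0.1, 3.5], [0.8, -0.1, 3.5], [0.8, -0.1, 3.5], [0.8, -0.1, 3.5], [0.8, -0.1, 3.5], [0.8, -0.1, 3.5], [0.8, -0.1, 3.5], [0.8, -0.1, 3.5], [0.8, -0.1, 3.5]] 
dr [-0.0, 0.1, -0.0]
total mm 36.25722492222167 deg 10.359972834895588
dp [[0.8, -0.1, 3.5], [0.8, -0.1, 3.5], [0.8, -0.0, 3.5], [0.8, -0.0, 3.5], [0.8, -0.0, 3.5], [0.8, 0.0, 3.5], [0.8, 0.0, 3.5], [0.8, 0.0, 3.5], [0.8, 0.0, 3.5], [0.8, 0.1, 3.5]] 
dr [-0.0, 0.1, -1.0]
```

Call:
{"name": "carry_out", "arguments": {"jaw": [40,40,40,40,40,40,40,40,40,40], "dp": [[1.5,0.2,1],[1.5,0.3,1],[1.5,0.3,3],[1,0.3,4],[1,0.3,5],[0.5,0.3,5],[0.3,0.3,6],[0,0.2,6],[0,0.2,4.5],[0,0,0]], "dr": [[0,0.1,-3],[0,0.1,-3],[0,0.1,-3],[0,0.1,-3],[0,0.1,-3],[0,0.1,-3],[0,0,0],[0,0,0],[0,0,0],[0,0,0]]}}

```text
time_s: 5.95
tool_pos: [0.5753, 0.0383, 0.2026]
orientation: [0.259, 0.651, 0.699, 0.144]
force: [-0.3, -0.2, 0.4]
width: 0.0406
grasp_force: 0.0
```

Run:
```python
from plan import *
p,R,o=tool(); s=p-SUP; print("y,t,h",s@left,s@up,s@n,o["joints"].round(2))
print(np.degrees(Ro.from_matrix(pose(SUP,0)[1].T@R).as_rotvec()))
```

```text
y,t,h -0.00039685195185101265 0.0019084095224299047 0.013879460758669542 [ 0.07 -0.04 -0.37  2.08  0.49  0.63 -0.56]
[  0.5263058   -0.1057552  -17.64717319]
```

Call:
{"name": "carry_out", "arguments": {"jaw": [8,8,8,8,8,8,8,8,8,8], "dp": [[0,0,0],[0,0,0],[0,0,0],[0,0,0],[0,0,0],[0,0,0],[0,0,0],[0,0,0],[0,0,0],[0,0,0]], "dr": [[0,0,0],[0,0,0],[0,0,0],[0,0,0],[0,0,0],[0,0,-5],[0,0,-6],[0,0,-6],[0,0,-6],[0,0,-6]]}}

```text
time_s: 7.2
tool_pos: [0.5736, 0.0383, 0.202]
orientation: [0.286, 0.454, 0.841, 0.073]
force: [-11.1, 0.5, 2.8]
width: 0.0118
grasp_force: 58.6
```

Run:
```python
from plan import *
p,R,o=tool(); s=p-SUP; print("y,t,h",s@left,s@up,s@n,o["joints"].round(2),o["width"],o["moment"])
print(np.degrees(Ro.from_matrix(pose(SUP,0)[1].T@R).as_rotvec()))
```

```text
y,t,h -0.0007848640346896239 0.00019507021107102382 0.01432125495676162 [ 0.06 -0.05 -0.35  2.08  0.49  0.63 -0.05] 0.011798501578030618 [ 0.15967522  2.04293311 -0.28683061]
[ 6.96741180e-01  6.26555707e-03 -4.68963955e+01]
```

Call:
{"name": "carry_out", "arguments": {"jaw": [8,8,8,8,8,8,8,8,8,8], "dp": [[1.1,-1,0],[0,0,0],[0,0,0],[0,0,0],[0,0,0],[0,0,0],[0,0,0],[0,0,0],[0,0,0],[0,0,0]], "dr": [[0,0,-5],[0,0,-5],[0,0,-5],[0,0,-5],[0,0,-5],[0,0,-5],[0,0,0],[0,0,0],[0,0,0],[0,0,0]]}}

```text
time_s: 8.45
tool_pos: [0.5739, 0.0388, 0.2021]
orientation: [0.297, 0.222, 0.929, -0.002]
force: [-4.4, 0.7, 0.6]
width: 0.0117
grasp_force: 59.8
```

Run:
```python
from plan import *
p,R,o=tool(); s=p-SUP; print("y,t,h",s@left,s@up,s@n,o["joints"].round(2),o["width"],o["moment"])
print(np.degrees(Ro.from_matrix(pose(SUP,0)[1].T@R).as_rotvec()))
```

```text
y,t,h -0.00020369355913941057 0.00043063368289341427 0.014347340726065309 [ 0.04 -0.05 -0.34  2.09  0.49  0.63  0.46] 0.011690593834990718 [ 0.24777891  1.25395939 -0.00967473]
[  0.52700525   0.17392755 -76.64192242]
```

Call:
{"name": "carry_out", "arguments": {"jaw": [40,40,40,40,50,50,50,50,50,50], "dp": [[0,0,0],[0,0,0],[0,0,0],[0,0,-6],[0,0,-10],[0,0,-12],[0,0,-12],[0,0,-12],[0,0,-6],[0,0,0]], "dr": [[0,0,0],[0,0,0],[0,0,0],[0,0,0],[0,0,0],[0,0,0],[0,0,0],[0,0,0],[0,0,0],[0,0,0]]}}

```text
time_s: 9.7
tool_pos: [0.5422, 0.0467, 0.2507]
orientation: [0.298, 0.222, 0.929, -0.002]
force: [0.1, 0.8, 0.6]
width: 0.05
grasp_force: 0.0
```

Run:
```python
from plan import *
p,R,o=tool(); s=p-SUP; print("y,t,h",s@left,s@up,s@n,o["joints"].round(2))
im=vision.get_image("wrist"); cv2.imwrite("pics/w2.png",im["img"][:,:,::-1])
X,u,v=world(im)
for b,nm,lo,hi in((SUP,"sup",.031,.038),(VENT,"vent",.033,.045)):
    s=X-b; h=s@n;t=s@up;y=s@left
    g=(h>lo)&(h<hi)&(abs(y)<.03)&(abs(t)<.027)
    if g.sum()>5: print(nm,g.sum(),cv2.minAreaRect(np.c_[-y[g],t[g]].astype(np.float32)*1000),np.percentile(h[g],95))
rows(*pose(VENT,.07,76.6),10)
```

```text
y,t,h 0.00011158257631323741 0.0015500502979028594 0.0728415784422552 [ 0.02 -0.17 -0.33  2.07  0.38  0.74  0.55]
sup 1311 ((-0.8652763366699219, 1.4452838897705078), (45.430870056152344, 12.722969055175781), 76.03030395507812) 0.03566032422443084
vent 1546 ((-1.9750652313232422, -0.07659912109375), (30.81978988647461, 31.011621475219727), 52.5845832824707) 0.03908432010224642
total mm 139.9722028300901 deg 0.47726244903763065
dp [[-3.1, -13.6, 0.3], [-3.1, -13.6, 0.3], [-3.1, -13.6, 0.3], [-3.1, -13.6, 0.3], [-3.1, -13.6, 0.3], [-3.1, -13.6, 0.3], [-3.1, -13.6, 0.3], [-3.1, -13.6, 0.3], [-3.1, -13.6, 0.3], [-3.1, -13.6, 0.3]] 
dr [-0.0, -0.0, 0.0]
```

View pics/w2.png

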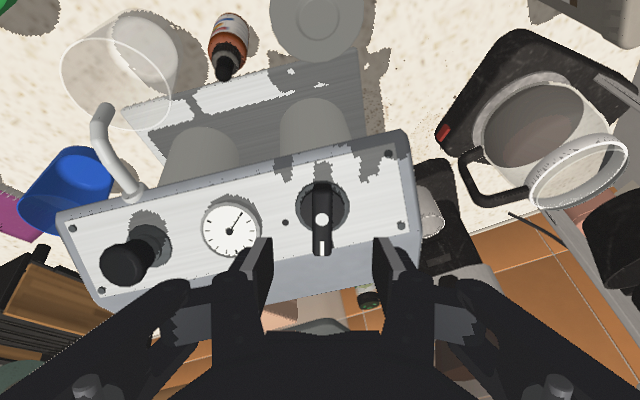

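The handle is at about 76° (1.33 rad), pointing up the panel at (322,235), so the supply is open. The vent knob is at (125,262) and clear of other things.

Call:
{"name": "carry_out", "arguments": {"jaw": [50,50,50,50,50,50,50,50,50,50], "dp": [[-3,-14,0],[-3,-14,0],[-3,-14,0],[-3,-14,0],[-3,-14,0],[-3,-14,0],[-3,-14,0],[-3,-13,0],[-3,-13,0],[-3,-12,1]], "dr": [[0,0,0],[0,0,0],[0,0,0],[0,0,0],[0,0,0],[0,0,0],[0,0,0],[0,0,0],[0,0,0],[0,0,0]]}}

```text
time_s: 11.0
tool_pos: [0.5148, -0.0896, 0.2452]
orientation: [0.295, 0.223, 0.929, -0.003]
force: [0.2, -1.4, -0.6]
width: 0.0497
grasp_force: 0.0
```

Run:
```python
from plan import *
p,R,o=tool(); s=p-VENT; print("y,t,h",s@left,s@up,s@n,o["joints"].round(2))
im=vision.get_image("wrist")
X,u,v=world(im)
s=X-VENT; h=s@n;t=s@up;y=s@left
g=(h>.033)&(h<.045)&(abs(y)<.03)&(abs(t)<.027)
print(g.sum(),cv2.minAreaRect(np.c_[y[g],t[g]].astype(np.float32)*1000),np.percentile(h[g],95))
rows(*pose(VENT,.011,76.6,y=.0015,t=.0005),10)
```

```text
y,t,h 0.0011182902610721648 0.0026697004941196555 0.06538239725902875 [ 0.26 -0.25 -0.19  2.15  0.09  0.65  1.1 ]
1942 ((1.5296974182128906, -0.6008186340332031), (30.671091079711914, 30.523162841796875), 14.112982749938965) 0.03904208069397793
total mm 54.26613064043408 deg 0.8455607757244304
dp [[0.2, 0.2, 5.4], [0.2, 0.2, 5.4], [0.2, 0.2, 5.4], [0.2, 0.2, 5.4], [0.2, 0.2, 5.4], [0.2, 0.2, 5.4], [0.2, 0.1, 5.4], [0.2, 0.1, 5.4], [0.3, 0.1, 5.4], [0.3, 0.1, 5.4]] 
dr [-0.1, -0.1, -0.0]
```

Call:
{"name": "carry_out", "arguments": {"jaw": [50,50,50,50,50,50,50,50,50,50], "dp": [[0.2,0.2,6],[0.2,0.2,6],[0.2,0.2,6],[0.2,0.2,6],[0.2,0.2,6],[0.2,0.2,6],[0.3,0,6],[0.3,0,6],[0.5,0,6],[0.5,0,0]], "dr": [[-0.1,-0.1,0],[-0.1,-0.1,0],[-0.1,-0.1,0],[-0.1,-0.1,0],[-0.1,-0.1,0],[-0.1,-0.1,0],[0,0,0],[0,0,0],[0,0,0],[0,0,0]]}}

```text
time_s: 12.3
tool_pos: [0.5434, -0.0938, 0.1995]
orientation: [0.301, 0.221, 0.928, 0.001]
force: [0.1, -0.1, -0.0]
width: 0.0498
grasp_force: 0.0
```

Run:
```python
from plan import *
p,R,o=tool(); s=p-VENT; print("y,t,h",s@left,s@up,s@n,o["joints"].round(2))
rows(*pose(VENT,.011,76.6,y=.0015,t=-.0003),2)
```

```text
y,t,h 0.003759109459899799 -3.2495089478867464e-06 0.0114602908087254 [ 0.27 -0.14 -0.21  2.18  0.15  0.5   1.05]
total mm 2.3240229276687407 deg 0.21337717109252347
dp [[-0.1, -1.1, 0.2], [-0.1, -1.1, 0.2]] 
dr [0.1, -0.0, 0.0]
```

Call:
{"name": "carry_out", "arguments": {"jaw": [50,20,20,20,20,20,20,20,20,20], "dp": [[0,-2,0],[0,0,0],[0,0,0],[0,0,0],[0,0,0],[0,0,0],[0,0,-4],[0,0,-4],[0,0,-4],[0,0,-4]], "dr": [[0,0,0],[0,0,0],[0,0,0],[0,0,0],[0,0,0],[0,0,0],[0,0,0],[0,0,0],[0,0,0],[0,0,0]]}}

```text
time_s: 13.55
tool_pos: [0.533, -0.095, 0.2126]
orientation: [0.301, 0.222, 0.928, 0.001]
force: [34.0, -12.2, -33.0]
width: 0.0279
grasp_force: 62.3
```

Run:
```python
from plan import *
p,R,o=tool(); s=p-VENT; print("y,t,h",s@left,s@up,s@n,o["joints"].round(2),o["width"],o["grasp_force"],"Fn",o["force"]@n,o["force"])
```

```text
y,t,h 0.00015766843533912079 -0.0005515057784988304 0.027817718511274497 [ 0.27 -0.18 -0.2   2.18  0.12  0.54  1.08] 0.027922878018450732 62.27228875039145 Fn -47.68324219375512 [ 34.01352586 -12.20639549 -33.0443142 ]
```

Call:
{"name": "carry_out", "arguments": {"jaw": [20,20,20,20,20,20,20,20,20,20], "dp": [[0,0,1],[0,0,0],[0,0,0],[0,0,3],[0,0,3],[0,0,3],[0,0,3],[0,0,3],[0,0,1],[0,0,0]], "dr": [[0,0,0],[0,0,0],[0,0,0],[0,0,0],[0,0,0],[0,0,0],[0,0,0],[0,0,0],[0,0,0],[0,0,0]]}}

```text
time_s: 14.8
tool_pos: [0.5421, -0.0972, 0.2003]
orientation: [0.301, 0.222, 0.927, 0.0]
force: [-24.4, -0.4, 19.4]
width: 0.0284
grasp_force: 68.4
```

Run:
```python
from plan import *
p,R,o=tool(); s=p-VENT; print("y,t,h",s@left,s@up,s@n,o["width"],o["grasp_force"],"Fn",o["force"]@n,o["force"])
```

```text
y,t,h 0.00012950285157293162 2.4796138459260222e-05 0.012344207906745428 0.028392936892158556 68.41436923365109 Fn 29.444117467268743 [-24.40972852  -0.36397329  19.3758669 ]
```

Call:
{"name": "carry_out", "arguments": {"jaw": [52,52,52,52,52,52,52,52,52,52], "dp": [[0,0,0],[0,0,0],[0,0,0],[0,0,0],[0,0,-6],[0,0,-8],[0,0,-10],[0,0,-10],[0,0,-10],[0,0,-8]], "dr": [[0,0,0],[0,0,0],[0,0,0],[0,0,0],[0,0,0],[0,0,0],[0,0,0],[0,0,0],[0,0,0],[0,0,0]]}}

```text
time_s: 16.05
tool_pos: [0.516, -0.0889, 0.2416]
orientation: [0.301, 0.221, 0.928, 0.001]
force: [2.5, 0.8, 3.2]
width: 0.052
grasp_force: 0.0
```

Run:
```python
from plan import *
p,R,o=tool(); s=p-VENT; print("y,t,h",s@left,s@up,s@n,o["force"])
im=vision.get_image("wrist"); cv2.imwrite("pics/w3.png",im["img"][:,:,::-1])
for nm,q in(("wrist",im),("scene",vision.get_image("scene"))):
  X,u,v=world(q)
  for b,l,lo,hi in((SUP,"sup",.031,.038),(VENT,"vent",.033,.06)):
    s=X-b; h=s@n;t=s@up;y=s@left
    g=(h>lo)&(h<hi)&(abs(y)<.03)&(abs(t)<.027)
    if g.sum()>5: print(nm,l,g.sum(),cv2.minAreaRect(np.c_[-y[g],t[g]].astype(np.float32)*1000),np.percentile(h[g],[50,80,95]))
```

```text
y,t,h 0.002122054994158907 0.0013619721022592006 0.06185775007797549 [2.53228391 0.82603181 3.24919743]
wrist sup 1657 ((-0.02488398551940918, 1.6842288970947266), (45.13911819458008, 14.47573184967041), 76.96393585205078) [0.03425876 0.03498588 0.0356146 ]
wrist vent 1998 ((-1.6110858917236328, -0.47652626037597656), (30.33800506591797, 30.747404098510742), 78.0464859008789) [0.03784556 0.03849282 0.03905056]
scene sup 75 ((-1.302751064300537, 1.8088550567626953), (41.743263244628906, 12.406998634338379), 76.75000762939453) [0.03350858 0.03453033 0.03524988]
scene vent 100 ((-1.2953147888183594, 0.9505214691162109), (29.235742568969727, 28.955841064453125), 26.041580200195312) [0.03628082 0.0375781  0.03858515]
```

View pics/w3.png

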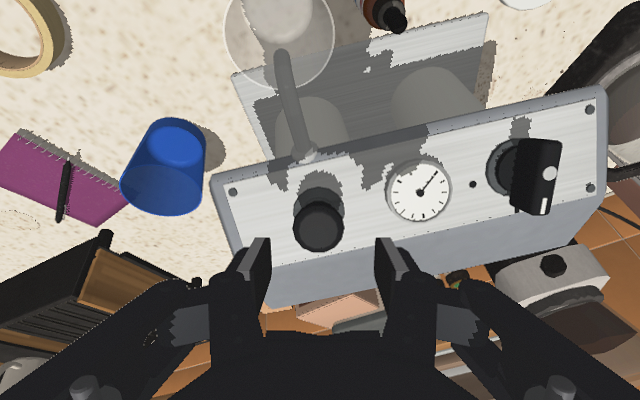

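The knob at (318,228) is home: its top is 39.05 mm off the panel, against 39.04 mm before. The handle is open at about 77°, the tumbler at (280,40) is standing in place, and the gripper is clear.

```bash
python3 -c "
from station import env
print(env.sign_off())"
```

```text
the job is handed in; nothing more can be done
None
```

I handed the job in after about 16 s of robot time: the supply handle is open at about 1.34 rad, the vent knob was pulled out to its stop and pushed fully home, and the tumbler is still standing under the spout; the hand-in returned no verdict.

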